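Strip the coupler stack off the holding jig

ROBOT

A 6-joint arm with a two-finger parallel gripper is mounted at the origin on the work surface. World frame = base frame: x ahead of the robot, y to its left, z up, the work surface at z = 0. Lengths are in m, angles in degrees, forces in N, time in s.
With the tool pointing down it reaches from about 0.35 to 0.875 m from the base axis. Payload 4.2 kg.
Tool frame: the origin (TCP) lies where the fingers leave the gripper's body, on its centre line; the fingertips stand 70 mm ahead of it and the grasp point (between the pads) lies 51 mm ahead of it; z points along the fingers, y is the direction in which the jaws open and shut (so a half turn about z gives the same grasp; the last joint's range is limited). The gripper opens to 87 mm and grips with 3 to 60 N. Pads are 19 mm wide; open, the fingers measure 117 mm over their backs; the gripper's body (75 mm by 190 mm) begins 51 mm behind the grasp point.
Start: joints at [-57.892, 22.042, 0.453, 0, -68.411, -14.817], TCP at [0.186, -0.597, 0.292] pointing down, gripper open.
Joint ranges: [-179.83, 179.83], [-69.29, 118.12], [-61.27, 80.66], [-181.25, 117.63], [-171.15, -9.14], [-177.46, 177.46]. Speed limits (degrees/s): [159.86, 159.86, 180, 180, 180, 180].

INTERFACE

Orientations are given as a 3x3 rotation matrix whose columns are the frame's x, y, z axes.
In Python, from station import sense, capture, camera_model, finish_job gives the robot as it stands.
- The arm moves only by the shell command python3 -m inch 'ROWS'. ROWS is JSON, a list of rows, each an object with "hand": the closure, from 0 (fully open) to 1 (shut); "slide": the shift along the world's x, y, z in cm, a list of three; "yaw": the turn about the world's z in rad. A call has 1 to 10 rows; each row is the pose to reach, as a shift and turn from the pose commanded when the call began; what a row does not reach only later rows make up. A row lasts 1/8 s, in which the tool goes at most 62.5 mm and 10.7 degrees, less where a joint would pass 70% of its speed; a pose out of reach is approached as far as the arm can. A call with a gripper value outside its range is refused whole. The fingers move at their own pace and stop on an object; the grip force is fixed at half the most. Time passes only in rows, so rows that repeat a pose let the fingers close. It gives the time, the measured TCP pose, the force and the opening at its end, in the units of the state.
- sense(): the state, without advancing time (a new reading comes with each control period).
- capture(name): name is "scene" or "top" or "wrist"; returns the picture (420x560x3 uint8, blue, green, red); there is no depth.
- camera_model(name): a dict with "mtx" (3x3 intrinsics, pixels), "xyz" and "orientation" of the camera in the world; the wrist camera has in their place "tool_from_camera" (4x4, takes a point from camera to tool coordinates, whose origin is the TCP and whose axes are the flange's). Camera axes: x right, y up, looking along -z (the intrinsics and any distortion apply to the point x, -y, -z); pixel columns grow to the right and rows downward; lengths in m; the calibration is good to about 2 mm. The wrist camera is an equidistant fisheye: a pixel r from the principal point sees the ray r / f radians off the axis. A picture is of the moment at which its call begins: read the wrist's pose just before it. camera_model takes no time and is no camera call.
- finish_job(): hands the job in, once; it reports no verdict.
The state is a dict: "time_s": time; "joints": joint angles; "joint_velocities": joint speeds; "effort": joint torques, N m; "tcp_pos": TCP position; "ee_rot": TCP orientation; "wrist_force": force on the tool from outside, world axes, zero at the start; "moment": the same for the moment, N m; "gripper_width": opening from 0.0 (shut) to 1.0 (fully open).
Only numpy, scipy, OpenCV 4.12 (cv2) and the standard library are available. Lean on these libraries where they do the work, as an engineer would, in place of code of your own. Each camera call takes 0.05 s, during which the arm holds its last target. There are 200 camera calls.

TASK

Clear the holding jig: take the stacked fittings off it one at a time from the top down, and stand each upright, flat on the floor of its own place, before you lift the next. The white bore gauge goes in the small six-sided cup, the pipe plug in the round recess of the wooden block, the reducer in the square tray and the brass coupler in the round dish. Set each one down gently rather than dropping it, and leave it standing there.

Things in the scene. Friction and masses are not known exactly. Their poses are not given: they have to be found in the camera images.
- gauge: white nylon bore gauge, top of the stack, loose, about 60 g: an upright plain cylinder 24 mm across and 18 mm high with a round handle 16 mm across on top of it, 54 mm high in all. Origin: centre of its underside; z up along its axis.
- plug: red cast-iron pipe plug, under the gauge, loose, about 0.3 kg: a round threaded foot 40 mm across and 16 mm high with a square head 28 x 28 mm above it, 50 mm high in all. Origin: centre of its underside; z up; x and y are square to the flats of the head.
- reducer: stainless steel reducer, under the plug, loose, about 0.3 kg: wide round end down, 52 mm across and 14 mm high, tapering by 22 mm height to a round neck 44 mm across, 54 mm high in all. Origin: centre of its underside; z up along its axis.
- coupler: tarnished brass breakaway coupler, bottom of the stack, loose, about 0.55 kg: round foot flange 70 mm across and 12 mm high, round body 60 mm across above it, 50 mm high in all. Origin: centre of its underside; z up along its axis.
- jig: fixed steel holding jig: round, 100 mm across at the foot, with a flat round face plate 90 mm across whose top is 30 mm above the bench; a small crank sticks out 96 mm from its centre towards its -x side, not over 25 mm high. The stack stands on the face plate, loose. Origin: centre of its underside on the bench.
- hexcup: place of the gauge: fixed small six-sided grey cup, about 55 mm across, inner width 44 mm across flats, walls 14 mm high, inner floor 6 mm above its underside. Origin: centre of its underside on the bench.
- block: place of the plug: fixed square wooden block 84 x 84 x 18 mm with one round recess 59 mm across and 10 mm deep in its middle, the recess's floor 8 mm above its underside. Origin: centre of its underside on the bench.
- tray: place of the reducer: fixed square steel tray 80 x 80 mm outside, 70 x 70 mm inside, walls 15 mm high, inner floor 5 mm above its underside. Origin: centre of its underside on the bench.
- dish: place of the coupler: fixed round light-metal dish 100 mm across outside, 90 mm inside, wall 16 mm high, inner floor 6 mm above its underside. Origin: centre of its underside on the bench.

How it is judged (in metres and radians):
On the way, in this order (a step that is already met when the one before it is completed fails the run):
1. the bore gauge stands in the six-sided cup, the other three still on the jig, and is let go (horizontal distance between gauge and hexcup below 0.013 m and z of gauge in the frame of hexcup between 0.002 and 0.01 m and angle between gauge's own z axis and vertical below 0.1 rad and linear speed of gauge below 0.02 m/s and contact force between the fingers and gauge below 0.3 N and horizontal distance between each of plug, reducer, coupler and jig below 0.035 m), for 0.2 s.
2. the pipe plug stands in the wooden block, reducer and coupler still on the jig, and is let go (horizontal distance between plug and block below 0.012 m and z of plug in the frame of block between 0.004 and 0.012 m and angle between plug's own z axis and vertical below 0.1 rad and linear speed of plug below 0.02 m/s and contact force between the fingers and plug below 0.3 N and horizontal distance between each of reducer, coupler and jig below 0.035 m), for 0.2 s.
3. the reducer stands in the square tray, the coupler still on the jig, and is let go (horizontal distance between reducer and tray below 0.0145 m and z of reducer in the frame of tray between 0.001 and 0.009 m and angle between reducer's own z axis and vertical below 0.1 rad and linear speed of reducer below 0.02 m/s and contact force between the fingers and reducer below 0.3 N and horizontal distance between coupler and jig below 0.035 m), for 0.2 s.
4. the coupler stands in the round dish, and is let go (horizontal distance between coupler and dish below 0.012 m and z of coupler in the frame of dish between 0.002 and 0.01 m and angle between coupler's own z axis and vertical below 0.1 rad and linear speed of coupler below 0.02 m/s and contact force between the fingers and coupler below 0.3 N), for 0.2 s.
At the end, for the whole second after the job is handed in: Gauge in the six-sided cup (centres within 13 mm), plug in the block's recess (12 mm), reducer in the square tray (14.5 mm), coupler in the round dish (12 mm): each flat on that place's floor (height within 4 mm), upright within 0.1 rad, at rest and let go (all of step 4 and horizontal distance between gauge and hexcup below 0.013 m and z of gauge in the frame of hexcup between 0.002 and 0.01 m and angle between each of gauge, plug, reducer's own z axis and vertical below 0.1 rad and linear speed of each of gauge, plug, reducer below 0.02 m/s and contact force between the fingers and gauge below 0.3 N and horizontal distance between plug and block below 0.012 m and z of plug in the frame of block between 0.004 and 0.012 m and contact force between the fingers and plug below 0.3 N and horizontal distance between reducer and tray below 0.0145 m and z of reducer in the frame of tray between 0.001 and 0.009 m and contact force between the fingers and reducer below 0.3 N); the robot touches nothing.
It fails at once if the gauge is dropped or thrown into its place (faster than 0.7 m/s within 40 mm above it) (horizontal distance between gauge and hexcup below 0.04 m and z of gauge in the frame of hexcup below 0.04 m and linear speed of gauge above 0.7 m/s).
It fails at once if the plug is dropped or thrown into its place (faster than 0.7 m/s within 40 mm above it) (horizontal distance between plug and block below 0.04 m and z of plug in the frame of block below 0.04 m and linear speed of plug above 0.7 m/s).
It fails at once if the reducer is dropped or thrown into its place (faster than 0.7 m/s within 40 mm above it) (horizontal distance between reducer and tray below 0.04 m and z of reducer in the frame of tray below 0.04 m and linear speed of reducer above 0.7 m/s).
It fails at once if the coupler is dropped or thrown into its place (faster than 0.7 m/s within 40 mm above it) (horizontal distance between coupler and dish below 0.04 m and z of coupler in the frame of dish below 0.04 m and linear speed of coupler above 0.7 m/s).
It also fails if it takes over 99 s, if anything falls off the work surface, if the arm or the gripper's body presses on something with over 40 N, if the wrist force passes 120 N, or if a joint passes its speed limit or range.

## Working session

There is one attempt and no reset: what is moved stays moved. The work goes in short steps, Python scripts to look and compute and a shell command to move; the robot and the scene stay as the last step left them, time stands still between calls to the robot, and variables do not carry over. Pictures are saved under pics/ and viewed, about 12 in all and at most 16, crops included, and the job is handed in when it is done.

```bash
mkdir -p pics; python3 - <<'E'
from station import *
import cv2,numpy as np
s=sense();print(s)
a=capture("scene");b=capture("top")
cv2.imwrite("pics/scene1.png",a);cv2.imwrite("pics/top1.png",b)
for n in("scene","top","wrist"):print(n,camera_model(n))
E
```

```text
{'time_s': 0.0, 'joints': array([-5.78918815e+01,  2.20911555e+01,  3.80749128e-01, -2.99518019e-02,
       -6.84110332e+01, -1.48143640e+01]), 'joint_velocities': array([ 0.02466318, -0.03104223, -0.02209177, -0.03577832, -0.14033634,
        0.00906317]), 'effort': array([-1.70986350e-03, -3.90666211e+01,  1.87406176e+01,  4.21982691e+00,
        1.10756583e-02, -2.08424112e-04]), 'tcp_pos': array([ 0.18566792, -0.59631831,  0.29115941]), 'ee_rot': array([[-9.54850497e-01, -2.97085874e-01, -7.14802638e-04],
       [-2.97086725e-01,  9.54848292e-01,  2.05365505e-03],
       [ 7.24161739e-05,  2.17329192e-03, -9.99997636e-01]]), 'wrist_force': array([-0.44810175,  0.04561397, -0.4201896 ]), 'moment': array([-0.04147622, -0.0154792 ,  0.01965686]), 'gripper_width': 0.9954880009524817}
scene {'mtx': array([[429.48293166,   0.        , 285.57079613],
       [  0.        , 429.48293166, 209.92433791],
       [  0.        ,   0.        ,   1.        ]]), 'xyz': array([ 0.7247554 , -0.36647132,  0.79787706]), 'orientation': array([[ 0.90234123, -0.36394421,  0.23092189],
       [ 0.4309563
[... 293 characters left out ...]
79088]), 'orientation': array([[-0.00358552,  0.99836469, -0.05705331],
       [-0.99998942, -0.00374417, -0.00267396],
       [-0.0028832 ,  0.05704312,  0.99836755]])}
wrist {'mtx': array([[325.1922621 ,   0.        , 283.2975746 ],
       [  0.        , 325.1922621 , 212.11375652],
       [  0.        ,   0.        ,   1.        ]]), 'tool_from_camera': array([[-6.47259982e-04,  9.60921046e-01,  2.76821829e-01,
         7.54009585e-02],
       [ 9.99999616e-01,  7.85462274e-04, -3.88363507e-04,
         1.66770666e-04],
       [-5.90619770e-04,  2.76821471e-01, -9.60921185e-01,
        -9.37808043e-02],
       [ 0.00000000e+00,  0.00000000e+00,  0.00000000e+00,
         1.00000000e+00]])}
```

View pics/top1.png

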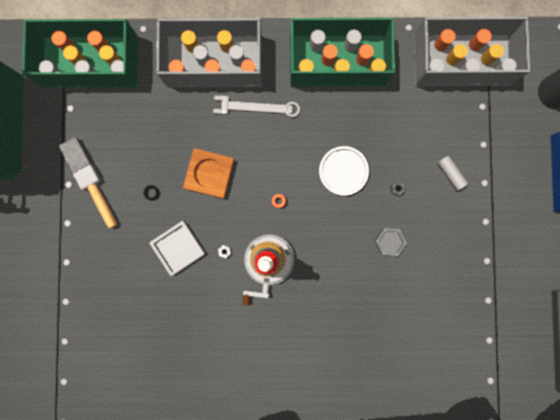

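View pics/scene1.png

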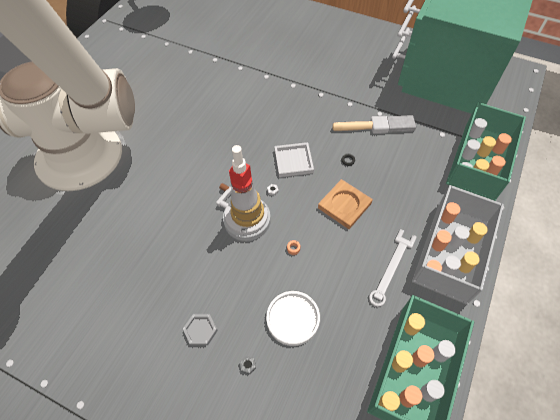

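Top view: hexcup at about (391,242), dish (344,171), block (209,174), tray (177,248), jig (270,260), gauge top (265,265). Scene view: the stack is upright, and the crank points away from the places. Next I measure them.

```bash
cat > h.py <<'E'
import numpy as np,cv2
from station import *
def ray(n,uv,s=None):
    m=camera_model(n);K=m["mtx"];x,y=(uv[0]-K[0,2])/K[0,0],(uv[1]-K[1,2])/K[1,1]
    if n=="wrist":
        r=np.hypot(x,y);k=np.sin(r)/max(r,1e-9);d=np.array([x*k,-y*k,-np.cos(r)])
        T=m["tool_from_camera"];R=s["ee_rot"]
        return s["tcp_pos"]+R@T[:3,3],R@T[:3,:3]@d
    return m["xyz"],m["orientation"]@np.array([x,-y,-1.])
def onz(n,uv,z,s=None):
    o,d=ray(n,uv,s);return o+d*(z-o[2])/d[2]
def proj(n,p,s=None):
    m=camera_model(n);K=m["mtx"]
    if n=="wrist":
        T=m["tool_from_camera"];R=s["ee_rot"]@T[:3,:3];o=s["tcp_pos"]+s["ee_rot"]@T[:3,3]
    else:R=m["orientation"];o=m["xyz"]
    q=R.T@(np.asarray(p)-o);q=np.array([q[0],-q[1],-q[2]])
    if n=="wrist":
        h=np.hypot(q[0],q[1]);k=np.arctan2(h,q[2])/h;return K[:2,:2]@(q[:2]*k)+K[:2,2]
    return (K@q)[:2]/q[2]
def blob(mask,seed,close=3):
    mask=cv2.morphologyEx(mask.astype(np.uint8)*255,cv2.MORPH_CLOSE,np.ones((close,close)))
    cs,_=cv2.findContours(mask,cv2.RETR_EXTERNAL,cv2.CHAIN_APPROX_NONE)
    cs=[c for c in cs if len(c)>5]
    return max(cs,key=lambda c:(cv2.pointPolygonTest(c,tuple(map(float,seed)),True)>-4)*cv2.contourArea(c))
def plane(n,c,z,s=None): return np.array([onz(n,p,z,s)[:2] for p in c[:,0].astype(float)],np.float32)
def yaw(s): return np.arctan2(s["ee_rot"][1,1],s["ee_rot"][0,1])
E
python3 - <<'E'
from h import *
im={n:cv2.imread(f"pics/{n}1.png") for n in("top","scene")}
S={"hexcup":((391,242),(200,330),.020),"dish":((344,171),(293,318),.016),"block":((209,174),(345,203),.018),"tray":((177,248),(294,160),.015)}
for n in im:
    g=cv2.cvtColor(im[n],cv2.COLOR_BGR2GRAY);h=cv2.cvtColor(im[n],cv2.COLOR_BGR2HSV)
    print(n,"bench",np.median(g))
    for k,(a,b,z) in S.items():
        sd=a if n=="top" else b
        m=(h[...,1]>110)&(h[...,2]>60) if k=="block" else g>(92 if k=="hexcup" else 120)
        w=np.zeros_like(g,bool);w[sd[1]-34:sd[1]+34,sd[0]-34:sd[0]+34]=1
        c=blob(m&w,sd)
        P=plane(n,c,z if k!="hexcup" else .014);(cx,cy),(w1,h1),an=cv2.minAreaRect(P);(ex,ey),r=cv2.minEnclosingCircle(P)
        print(k,"rect",np.round([cx,cy,w1,h1,an],4),"circ",np.round([ex,ey,2*r],4))
    # red plug / white gauge
    red=((h[...,0]<6)|(h[...,0]>174))&(h[...,1]>150)&(h[...,2]>70)
    sd=(265,265) if n=="top" else (241,178)
    w=np.zeros_like(g,bool);w[sd[1]-25:sd[1]+25,sd[0]-25:sd[0]+25]=1
    c=blob(red&w,sd);P=plane(n,c,.184);print("plug",cv2.minAreaRect(P))
    sd=(265,265) if n=="top" else (238,153)
    w=np.zeros_like(g,bool);w[sd[1]-8:sd[1]+8,sd[0]-12:sd[0]+12]=1
    c=blob((g>170)&(h[...,1]<50)&w,sd);P=plane(n,c,.238);print("gauge",cv2.minAreaRect(P),c[:,0].min(0),c[:,0].max(0))
v=np.hstack([cv2.resize(im["top"][205:315,215:315],(400,440),interpolation=2),cv2.resize(im["scene"][135:245,195:295],(400,440),interpolation=2)])
cv2.imwrite("pics/z1.png",v)
E
```

```text
top bench 103.0
hexcup rect [ 0.4808 -0.2322  0.1371  0.135  89.7825] circ [ 0.4808 -0.2322  0.1926]
dish rect [ 0.6262 -0.1376  0.1017  0.1025 89.5004] circ [ 0.626  -0.1382  0.1047]
block rect [ 0.6209  0.136   0.0879  0.0866 75.7231] circ [0.6208 0.1358 0.1187]
tray rect [ 0.4693  0.2011  0.0841  0.0835 33.171 ] circ [0.4692 0.201  0.1151]
plug ((0.4480358958244324, 0.01423049345612526), (0.035884447395801544, 0.03732427954673767), 89.8047103881836)
gauge ((0.4493156671524048, 0.014813071116805077), (0.01960359886288643, 0.01951092854142189), 89.80116271972656) [258 257] [271 270]
scene bench 147.0
hexcup rect [ 0.4769 -0.2336  0.1362  0.1232 25.4382] circ [ 0.4769 -0.2336  0.1839]
dish rect [ 0.6244 -0.1396  0.1293  0.1264 25.357 ] circ [ 0.6235 -0.1376  0.178 ]
block rect [ 0.6211  0.1317  0.0911  0.0859 75.6127] circ [0.6214 0.1318 0.1224]
tray rect [ 0.4687  0.199   0.1626  0.1956 25.1322] circ [0.4674 0.2017 0.2501]
plug ((0.45736798644065857, -0.0007974840700626373), (0.03697437420487404, 0.050691764801740646), 38.48823928833008)
gauge ((0.44866472482681274, 0.011303480714559555), (0.015122301876544952, 0.02432556077837944), 28.63406753540039) [232 145] [241 156]
```

View pics/z1.png

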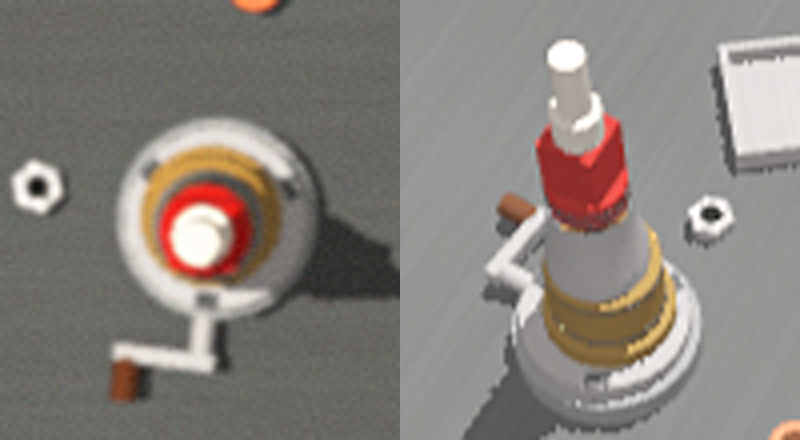

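```bash
python3 - <<'E'
from h import *
print(onz("scene",(236.75,149.25),.238),onz("top",(264.5,263),.238))
E
python3 -m inch '[{"hand":0,"slide":[0,0,7.5],"yaw":0},{"hand":0,"slide":[0,0,7.5],"yaw":0},{"hand":0,"slide":[26.3,60,7.5],"yaw":0},{"hand":0,"slide":[26.3,60,7.5],"yaw":0},{"hand":0,"slide":[26.3,60,7.5],"yaw":0},{"hand":0,"slide":[26.3,60,7.5],"yaw":0},{"hand":0,"slide":[26.3,60,7.5],"yaw":0},{"hand":0,"slide":[26.3,60,7.5],"yaw":0},{"hand":0,"slide":[26.3,60,7.5],"yaw":0},{"hand":0,"slide":[26.3,60,7.5],"yaw":0}]'
python3 - <<'E'
from h import *
s=sense();print(s["tcp_pos"],s["time_s"])
E
```

```text
[0.44778166 0.01385152 0.238     ] [0.4500581  0.01480882 0.238     ]
time_s: 1.35
tcp_pos: [0.3866, -0.1368, 0.3672]
ee_rot: [[-0.955, -0.297, 0.001], [-0.297, 0.955, 0.0], [-0.001, 0.0, -1.0]]
wrist_force: [1.5, -1.9, -0.1]
gripper_width: 0.999
[ 0.38660035 -0.13677252  0.36715439] 1.35
```

```bash
python3 -m inch '[{"hand":0,"slide":[6.0,14.5,0],"yaw":0},{"hand":0,"slide":[6.0,14.5,0],"yaw":0},{"hand":0,"slide":[6.0,14.5,0],"yaw":0},{"hand":0,"slide":[6.0,14.5,0],"yaw":0},{"hand":0,"slide":[6.0,14.5,0],"yaw":0}]'
python3 - <<'E'
from h import *
s=sense();im=capture("wrist");cv2.imwrite("pics/w1.png",im)
print(s["tcp_pos"]);print(proj("wrist",(.449,.0145,.238),s),proj("wrist",(.449,.0145,.184),s))
E
```

```text
time_s: 1.98
tcp_pos: [0.4461, 0.0058, 0.3669]
ee_rot: [[-0.955, -0.297, -0.001], [-0.297, 0.955, -0.0], [0.001, 0.0, -1.0]]
wrist_force: [0.7, 0.1, 0.2]
gripper_width: 1.001
[0.44607332 0.00583697 0.3668745 ]
[293.12377692 234.23326925] [291.33029021 213.48194814]
```

View pics/w1.png

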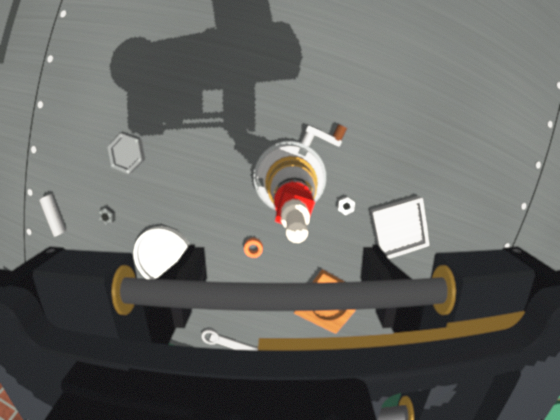

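The gauge top sits at about (296,233), 3 px (2 mm) to the right of where I predicted, so the agreement is good. Descending to grasp it.

```bash
python3 -m inch '[{"hand":0,"slide":[0.2,1.0,0],"yaw":0},{"hand":0,"slide":[0.2,1.0,-5],"yaw":0},{"hand":0,"slide":[0.2,1.0,-8],"yaw":0},{"hand":0,"slide":[0.2,1.0,-9.5],"yaw":0},{"hand":0,"slide":[0.2,1.0,-9.5],"yaw":0},{"hand":0,"slide":[0.2,1.0,-9.5],"yaw":0}]'
python3 -m inch '[{"hand":0.6,"slide":[0,0,0],"yaw":0},{"hand":0.75,"slide":[0,0,0],"yaw":0},{"hand":1,"slide":[0,0,0],"yaw":0},{"hand":1,"slide":[0,0,0],"yaw":0},{"hand":1,"slide":[0,0,0],"yaw":0},{"hand":1,"slide":[0,0,0],"yaw":0}]'
```

```text
time_s: 2.78
tcp_pos: [0.449, 0.0162, 0.2732]
ee_rot: [[-0.955, -0.297, 0.002], [-0.297, 0.955, 0.0], [-0.002, -0.0, -1.0]]
wrist_force: [-0.1, -0.2, 0.4]
gripper_width: 0.998
time_s: 3.52
tcp_pos: [0.4485, 0.0162, 0.2722]
ee_rot: [[-0.955, -0.297, -0.0], [-0.297, 0.955, -0.0], [0.0, 0.0, -1.0]]
wrist_force: [-0.2, -0.2, 0.4]
gripper_width: 0.402
```

```bash
python3 -m inch '[{"hand":1,"slide":[0,0,0],"yaw":0},{"hand":1,"slide":[0,0,0],"yaw":0},{"hand":1,"slide":[0,0,0],"yaw":0},{"hand":1,"slide":[0,0,0],"yaw":0},{"hand":1,"slide":[0,0,0],"yaw":0}]'; python3 -m inch '[{"hand":1,"slide":[0,0,2],"yaw":0},{"hand":1,"slide":[0,0,5],"yaw":0},{"hand":1,"slide":[0,0,8],"yaw":0},{"hand":1,"slide":[0,0,8],"yaw":0},{"hand":1,"slide":[0,0,8],"yaw":0}]'
```

```text
time_s: 4.15
tcp_pos: [0.4485, 0.0162, 0.2722]
ee_rot: [[-0.955, -0.297, -0.0], [-0.297, 0.955, 0.0], [0.0, 0.0, -1.0]]
wrist_force: [0.7, 0.4, 0.3]
gripper_width: 0.172
time_s: 4.78
tcp_pos: [0.448, 0.0162, 0.3512]
ee_rot: [[-0.955, -0.297, -0.002], [-0.297, 0.955, 0.0], [0.002, 0.001, -1.0]]
wrist_force: [-0.8, -0.3, -0.8]
gripper_width: 0.178
```

```bash
python3 -m inch '[{"hand":1,"slide":[3.3,-24.8,0],"yaw":0},{"hand":1,"slide":[3.3,-24.8,0],"yaw":0},{"hand":1,"slide":[3.3,-24.8,0],"yaw":0},{"hand":1,"slide":[3.3,-24.8,0],"yaw":0},{"hand":1,"slide":[3.3,-24.8,-6],"yaw":0},{"hand":1,"slide":[3.3,-24.8,-12],"yaw":0},{"hand":1,"slide":[3.3,-24.8,-15],"yaw":0},{"hand":1,"slide":[3.3,-24.8,-15],"yaw":0},{"hand":1,"slide":[3.3,-24.8,-15],"yaw":0}]'
python3 - <<'E'
from h import *
s=sense();im=capture("wrist");t=capture("top");cv2.imwrite("pics/w2.png",im);cv2.imwrite("pics/t2.png",t)
import pickle;pickle.dump(s,open("w2.pkl","wb"))
print(s["tcp_pos"]);print(proj("wrist",(.481,-.232,.014),s),proj("top",(.481,-.232,.014)))
a=im[100:300,180:400];b=cv2.imread("pics/top1.png")[217:267,365:420]
cv2.imwrite("pics/z2.png",np.hstack([cv2.resize(a,(440,400)),cv2.resize(b,(440,400),interpolation=cv2.INTER_CUBIC)[:,:360]]))
E
```

```text
time_s: 5.9
tcp_pos: [0.4822, -0.232, 0.2031]
ee_rot: [[-0.955, -0.298, 0.001], [-0.298, 0.955, -0.001], [-0.001, -0.001, -1.0]]
wrist_force: [0.3, -0.5, -0.9]
gripper_width: 0.176
[ 0.48220705 -0.23197767  0.20307313]
[283.59140113 204.19912983] [390.53726628 241.27478841]
```

View pics/z2.png

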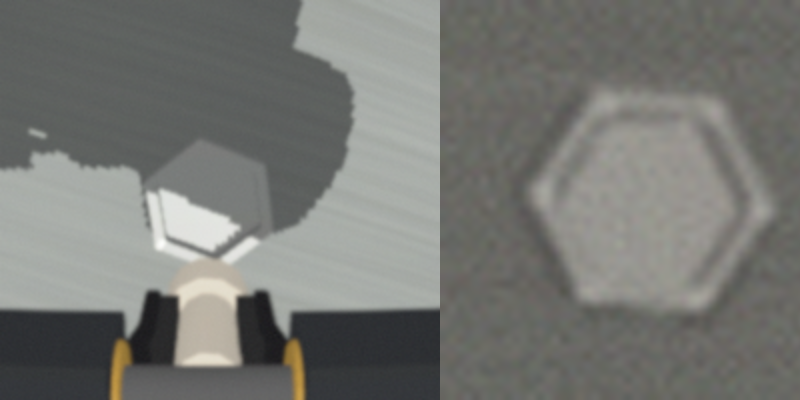

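Hexcup centre comes out at about (284,203) against a predicted (283.6,204.2), so it agrees to about 1 mm. Lowering.

```bash
python3 -m inch '[{"hand":1,"slide":[-0.15,-0.05,-4],"yaw":0},{"hand":1,"slide":[-0.15,-0.05,-7],"yaw":0},{"hand":1,"slide":[-0.15,-0.05,-9],"yaw":0},{"hand":1,"slide":[-0.15,-0.05,-10],"yaw":0},{"hand":1,"slide":[-0.15,-0.05,-10.5],"yaw":0},{"hand":1,"slide":[-0.15,-0.05,-10.8],"yaw":0},{"hand":1,"slide":[-0.15,-0.05,-10.8],"yaw":0},{"hand":1,"slide":[-0.15,-0.05,-10.8],"yaw":0}]'
python3 -m inch '[{"hand":0.7,"slide":[0,0,0],"yaw":0},{"hand":0.6,"slide":[0,0,0],"yaw":0},{"hand":0.4,"slide":[0,0,0],"yaw":0},{"hand":0.4,"slide":[0,0,0],"yaw":0},{"hand":0.4,"slide":[0,0,3],"yaw":0},{"hand":0,"slide":[0,0,8],"yaw":0},{"hand":0,"slide":[0,0,14],"yaw":0},{"hand":0,"slide":[0,0,20],"yaw":0},{"hand":0,"slide":[0,0,26],"yaw":0},{"hand":0,"slide":[0,0,26],"yaw":0}]'
```

```text
time_s: 7.0
tcp_pos: [0.4803, -0.2324, 0.0948]
ee_rot: [[-0.955, -0.297, 0.001], [-0.297, 0.955, -0.0], [-0.001, -0.001, -1.0]]
wrist_force: [0.7, 0.4, -0.3]
gripper_width: 0.175
time_s: 8.25
tcp_pos: [0.4816, -0.2329, 0.3602]
ee_rot: [[-0.955, -0.298, 0.012], [-0.298, 0.955, -0.003], [-0.01, -0.007, -1.0]]
wrist_force: [0.3, 0.4, 0.1]
gripper_width: 0.982
```

```bash
python3 -m inch '[{"hand":0,"slide":[-3.3,24.8,0],"yaw":0},{"hand":0,"slide":[-3.3,24.8,0],"yaw":0},{"hand":0,"slide":[-3.3,24.8,0],"yaw":0},{"hand":0,"slide":[-3.3,24.8,0],"yaw":0},{"hand":0,"slide":[-3.3,24.8,0],"yaw":0},{"hand":0,"slide":[-3.3,24.8,-1],"yaw":0},{"hand":0,"slide":[-3.3,24.8,-1],"yaw":0}]'
python3 - <<'E'
from h import *
s=sense();im=capture("wrist");t=capture("top");c=capture("scene")
for n,v in(("w3",im),("t3",t),("s3",c)):cv2.imwrite(f"pics/{n}.png",v)
print(s["tcp_pos"],proj("wrist",(.448,.016,.184),s),yaw(s)*57.3)
h=cv2.cvtColor(im,cv2.COLOR_BGR2HSV)
red=((h[...,0]<6)|(h[...,0]>174))&(h[...,1]>150)&(h[...,2]>70)
k=blob(red,(290,225));print(k[:,0].min(0),k[:,0].max(0))
f=lambda a,w,hh:cv2.resize(a,(w,hh),interpolation=cv2.INTER_CUBIC)
cv2.imwrite("pics/z3.png",np.hstack([f(im[170:270,240:340],400,400),np.vstack([f(t[217:267,365:415],200,200),f(c[305:355,175:225],200,200)])]))
E
```

```text
time_s: 9.12
tcp_pos: [0.4465, 0.0145, 0.3426]
ee_rot: [[-0.955, -0.295, -0.003], [-0.295, 0.955, -0.001], [0.003, 0.0, -1.0]]
wrist_force: [-0.5, -0.5, -0.4]
gripper_width: 1.002
[0.44648612 0.01448153 0.342629  ] [284.19362067 218.18087202] 107.16804962724119
[265 184] [305 236]
```

View pics/z3.png

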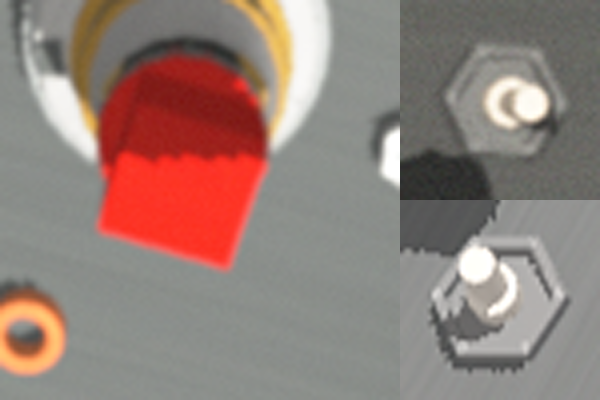

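The gauge is upright in the cup. In the wrist crop the top-face corners of the plug are at about (98,230), (230,268) and (268,160).

```bash
python3 - <<'E'
from h import *
s=sense()
P=[onz("wrist",(240+u/4,170+v/4),.184,s)[:2] for u,v in((98,230),(230,268),(268,160),(138,80))]
A,B,C,D=P;print(np.round(P,4));ab=B-A;cb=C-B
print(np.linalg.norm(ab),np.linalg.norm(cb),np.degrees(np.arctan2(ab[1],ab[0])),np.degrees(np.arctan2(cb[1],cb[0])))
print((A+C)/2,"from AB",(A+B)/2+np.array([ab[1],-ab[0]])/2,(A+B)/2-np.array([ab[1],-ab[0]])/2, yaw(s))
im=cv2.imread("pics/w3.png")[170:270,240:340].astype(float)
v=cv2.resize(np.clip(im*np.array([2.,2,1.2]),0,255).astype(np.uint8),(600,600),interpolation=cv2.INTER_CUBIC);cv2.imwrite("pics/z4.png",v)
t=cv2.imread("pics/t3.png");h=cv2.cvtColor(t,cv2.COLOR_BGR2HSV);print(onz("top",(264.5,263),.184))
E
```

```text
[[0.462  0.0031]
 [0.4619 0.0317]
 [0.4374 0.0319]
 [0.4293 0.002 ]]
0.02857760438713023 0.02449458606724592 90.11107853235119 179.47389373117718
[0.44970535 0.01753613] from AB [0.4762409  0.01745138] [0.44766335 0.01739597] 1.8701372885735705
[0.44720486 0.01666822 0.184     ]
```

```bash
python3 -m inch '[{"hand":0,"slide":[0.1,0.3,0],"yaw":-0.15},{"hand":0,"slide":[0.1,0.3,0],"yaw":-0.3},{"hand":0,"slide":[0.1,0.3,-3],"yaw":-0.3},{"hand":0,"slide":[0.1,0.3,-7],"yaw":-0.3},{"hand":0,"slide":[0.1,0.3,-10],"yaw":-0.3},{"hand":0,"slide":[0.1,0.3,-11.5],"yaw":-0.3},{"hand":0,"slide":[0.1,0.3,-11.9],"yaw":-0.3},{"hand":0,"slide":[0.1,0.3,-11.9],"yaw":-0.3},{"hand":0.5,"slide":[0.1,0.3,-11.9],"yaw":-0.3},{"hand":0.5,"slide":[0.1,0.3,-11.9],"yaw":-0.3}]'
python3 -m inch '[{"hand":1,"slide":[0,0,0],"yaw":0},{"hand":1,"slide":[0,0,0],"yaw":0},{"hand":1,"slide":[0,0,0],"yaw":0},{"hand":1,"slide":[0,0,0],"yaw":0},{"hand":1,"slide":[0,0,0],"yaw":0},{"hand":1,"slide":[0,0,0],"yaw":0},{"hand":1,"slide":[0,0,0],"yaw":0}]'
```

```text
time_s: 10.52
tcp_pos: [0.4483, 0.0188, 0.2259]
ee_rot: [[-1.0, -0.002, 0.001], [-0.002, 1.0, 0.0], [-0.001, 0.0, -1.0]]
wrist_force: [0.9, -0.1, 0.1]
gripper_width: 0.851
time_s: 11.4
tcp_pos: [0.448, 0.0186, 0.2252]
ee_rot: [[-1.0, -0.002, -0.0], [-0.002, 1.0, -0.0], [0.0, -0.0, -1.0]]
wrist_force: [0.1, -0.3, -0.0]
gripper_width: 0.322
```

```bash
python3 -m inch '[{"hand":1,"slide":[0,0,2],"yaw":0},{"hand":1,"slide":[0,0,4],"yaw":0},{"hand":1,"slide":[0,0,7],"yaw":0},{"hand":1,"slide":[2,2,7],"yaw":0},{"hand":1,"slide":[17.2,11.5,7],"yaw":0},{"hand":1,"slide":[17.2,11.5,7],"yaw":0},{"hand":1,"slide":[17.2,11.5,7],"yaw":0},{"hand":1,"slide":[17.2,11.5,3],"yaw":0},{"hand":1,"slide":[17.2,11.5,-1],"yaw":0},{"hand":1,"slide":[17.2,11.5,-1],"yaw":0}]'
python3 -m inch '[{"hand":1,"slide":[0,0,0],"yaw":0},{"hand":1,"slide":[0,0,0],"yaw":0}]'
python3 - <<'E'
from h import *
s=sense();im=capture("wrist");c=capture("scene");t=capture("top")
for n,v in(("w4",im),("t4",t),("s4",c)):cv2.imwrite(f"pics/{n}.png",v)
print(s["tcp_pos"],proj("wrist",(.621,.134,.018),s))
f=lambda a,w,hh:cv2.resize(a,(w,hh),interpolation=cv2.INTER_CUBIC)
cv2.imwrite("pics/z4.png",np.hstack([f(im[120:270,210:360],450,450),f(cv2.imread("pics/top1.png")[140:210,175:245],350,450)]))
E
```

```text
time_s: 12.65
tcp_pos: [0.6175, 0.133, 0.2101]
ee_rot: [[-1.0, -0.001, -0.011], [-0.001, 1.0, -0.004], [0.011, -0.004, -1.0]]
wrist_force: [-0.2, 0.3, -2.2]
gripper_width: 0.321
time_s: 12.9
tcp_pos: [0.6209, 0.134, 0.2177]
ee_rot: [[-1.0, -0.002, 0.004], [-0.002, 1.0, 0.002], [-0.004, 0.002, -1.0]]
wrist_force: [0.8, 0.3, -2.6]
gripper_width: 0.321
[0.62092501 0.13404348 0.21766711] [282.46239645 202.06208996]
```

View pics/z4.png

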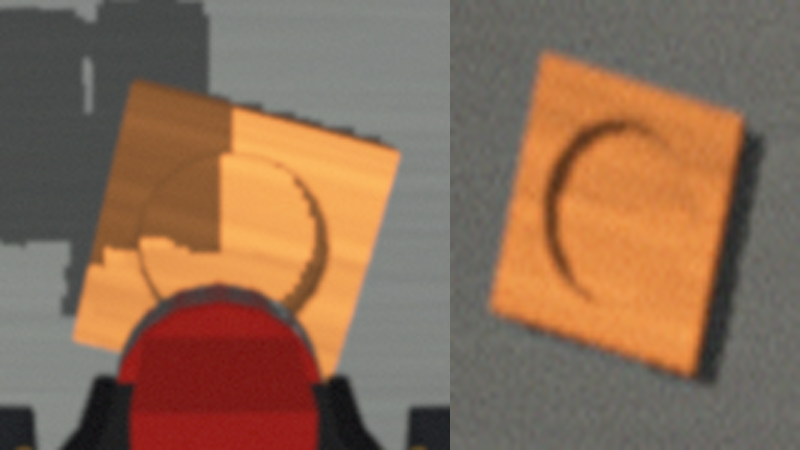

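Recess centre in the wrist view is about (288,202) against a predicted (282.5,202), so I shift 4 mm in y. That also matches the top-view rectangle, allowing for its bias.

```bash
python3 -m inch '[{"hand":1,"slide":[0,0.4,-3],"yaw":0},{"hand":1,"slide":[0,0.4,-6],"yaw":0},{"hand":1,"slide":[0,0.4,-8],"yaw":0},{"hand":1,"slide":[0,0.4,-9.5],"yaw":0},{"hand":1,"slide":[0,0.4,-10.5],"yaw":0},{"hand":1,"slide":[0,0.4,-11],"yaw":0},{"hand":1,"slide":[0,0.4,-11.0],"yaw":0},{"hand":1,"slide":[0,0.4,-11.0],"yaw":0}]'

```

```text
time_s: 14.05
tcp_pos: [0.6204, 0.1379, 0.106]
ee_rot: [[-1.0, -0.002, 0.001], [-0.002, 1.0, 0.001], [-0.001, 0.001, -1.0]]
wrist_force: [-0.1, -0.1, -3.2]
gripper_width: 0.319
```

Base is about 7 mm above the recess floor. Lowering the rest and releasing.

```bash
python3 -m inch '[{"hand":1,"slide":[0,0,-0.3],"yaw":0},{"hand":1,"slide":[0,0,-0.55],"yaw":0},{"hand":1,"slide":[0,0,-0.65],"yaw":0},{"hand":1,"slide":[0,0,-0.65],"yaw":0},{"hand":1,"slide":[0,0,-0.65],"yaw":0}]'
python3 -m inch '[{"hand":0.6,"slide":[0,0,0],"yaw":0},{"hand":0.4,"slide":[0,0,0],"yaw":0},{"hand":0.2,"slide":[0,0,0],"yaw":0},{"hand":0.2,"slide":[0,0,0],"yaw":0},{"hand":0.2,"slide":[0,0,3],"yaw":0},{"hand":0,"slide":[0,0,8],"yaw":0},{"hand":0,"slide":[0,0,14],"yaw":0},{"hand":0,"slide":[0,0,18],"yaw":0},{"hand":0,"slide":[0,0,18],"yaw":0}]'
```

```text
time_s: 14.68
tcp_pos: [0.6201, 0.1377, 0.0992]
ee_rot: [[-1.0, -0.002, 0.0], [-0.002, 1.0, 0.0], [-0.0, 0.0, -1.0]]
wrist_force: [-2.4, -0.3, 2.3]
gripper_width: 0.321
time_s: 15.8
tcp_pos: [0.6214, 0.1382, 0.2836]
ee_rot: [[-1.0, -0.002, 0.009], [-0.002, 1.0, 0.003], [-0.009, 0.003, -1.0]]
wrist_force: [-0.4, 0.1, -0.1]
gripper_width: 0.998
```

```bash
python3 -m inch '[{"hand":0,"slide":[-17.3,-12,0],"yaw":0},{"hand":0,"slide":[-17.3,-12,0],"yaw":0},{"hand":0,"slide":[-17.3,-12,0],"yaw":0},{"hand":0,"slide":[-17.3,-12,0],"yaw":0},{"hand":0,"slide":[-17.3,-12,0],"yaw":0},{"hand":0,"slide":[-17.3,-12,0],"yaw":0},{"hand":0,"slide":[-17.3,-12,0],"yaw":0}]'
python3 - <<'E'
from h import *
s=sense();im=capture("wrist");t=capture("top");c=capture("scene")
for n,v in(("w5",im),("t5",t),("s5",c)):cv2.imwrite(f"pics/{n}.png",v)
print(s["tcp_pos"],proj("wrist",(.448,.017,.134),s))
f=lambda a,w,hh:cv2.resize(a,(w,hh),interpolation=cv2.INTER_CUBIC)
cv2.imwrite("pics/z5.png",np.hstack([f(im[140:260,220:340],480,480),np.vstack([f(t[145:205,180:240],240,240),f(c[160:220,315:375],240,240)])]))
E
```

```text
time_s: 16.68
tcp_pos: [0.4478, 0.0182, 0.2783]
ee_rot: [[-1.0, -0.002, -0.001], [-0.002, 1.0, -0.0], [0.001, -0.0, -1.0]]
wrist_force: [-0.5, -0.5, 0.0]
gripper_width: 0.998
[0.44777502 0.01823275 0.27829418] [281.22521815 221.19096242]
```

View pics/z5.png

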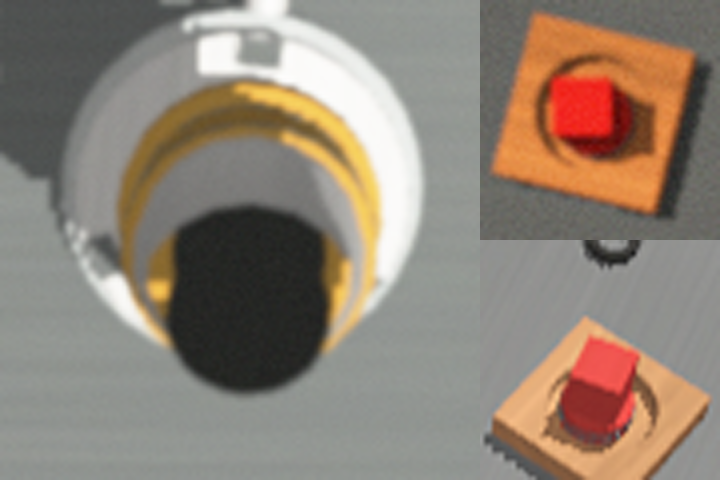

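The plug stands centred in the recess. The reducer's top appears as a dark disc at about (282,218), narrower than I expected, so I check the scene view.

```bash
python3 - <<'E'
from h import *
f=lambda a:cv2.resize(a,(390,500),interpolation=cv2.INTER_CUBIC)
c=cv2.imread("pics/s5.png");w=cv2.imread("pics/w5.png")
v=np.hstack([f(c[150:250,205:283]),f(w[150:250,243:321])]).astype(float)
cv2.imwrite("pics/z6.png",(255*(v/255)**.6).astype(np.uint8))
for z in(.08,.094,.102,.134):print(z,proj("scene",(.448,.017,z)))
E
```

```text
0.08 [245.89598901 199.14503662]
0.094 [245.28090083 195.27047471]
0.102 [244.92154397 193.00681488]
0.134 [243.42356445 183.57074612]
```

View pics/z6.png

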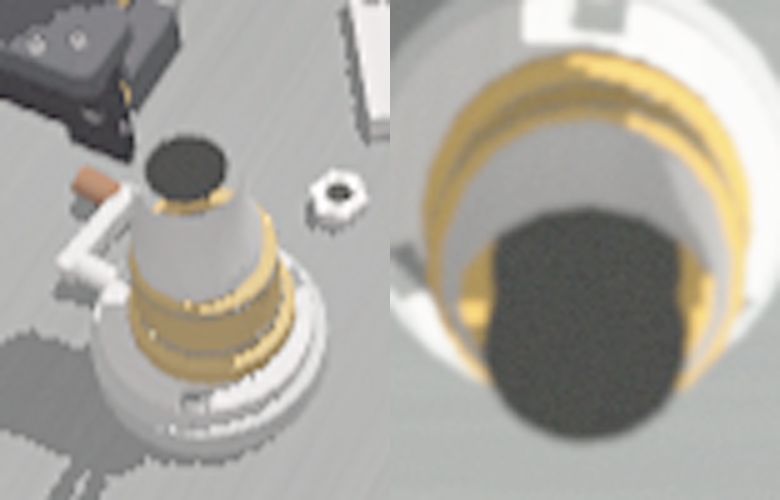

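The reducer is mirror-like and reflects the bench. The black disc is its bore cap: centre (242,183.6) in the scene view and (282.8,218) in the wrist view.

```bash
python3 - <<'E'
from h import *
s=sense()
print(onz("scene",(242.2,183.6),.134),onz("wrist",(282.8,218.2),.134,s))
E
```

```text
[0.44594339 0.0159568  0.134     ] [0.4453196  0.01807701 0.134     ]
```

```bash
python3 -m inch '[{"hand":0,"slide":[-0.2,-0.1,-2],"yaw":0},{"hand":0,"slide":[-0.2,-0.1,-5],"yaw":0},{"hand":0,"slide":[-0.2,-0.1,-8],"yaw":0},{"hand":0,"slide":[-0.2,-0.1,-9.5],"yaw":0},{"hand":0,"slide":[-0.2,-0.1,-10.1],"yaw":0},{"hand":0,"slide":[-0.2,-0.1,-10.1],"yaw":0},{"hand":0.3,"slide":[-0.2,-0.1,-10.1],"yaw":0},{"hand":0.4,"slide":[-0.2,-0.1,-10.1],"yaw":0}]'
python3 -m inch '[{"hand":1,"slide":[0,0,0],"yaw":0},{"hand":1,"slide":[0,0,0],"yaw":0},{"hand":1,"slide":[0,0,0],"yaw":0},{"hand":1,"slide":[0,0,0],"yaw":0},{"hand":1,"slide":[0,0,0],"yaw":0},{"hand":1,"slide":[0,0,0],"yaw":0}]'
```

```text
time_s: 17.82
tcp_pos: [0.4454, 0.0168, 0.1784]
ee_rot: [[-1.0, -0.002, 0.001], [-0.002, 1.0, 0.001], [-0.001, 0.001, -1.0]]
wrist_force: [0.3, 1.0, -0.3]
gripper_width: 0.855
time_s: 18.58
tcp_pos: [0.445, 0.0168, 0.1778]
ee_rot: [[-1.0, -0.002, 0.0], [-0.002, 1.0, 0.0], [-0.0, 0.0, -1.0]]
wrist_force: [-0.7, 0.1, 1.6]
gripper_width: 0.499
```

```bash
python3 -m inch '[{"hand":1,"slide":[0,0,1.5],"yaw":0},{"hand":1,"slide":[0,0,3.5],"yaw":0},{"hand":1,"slide":[0,0,5],"yaw":0},{"hand":1,"slide":[1,4,5],"yaw":0},{"hand":1,"slide":[1.5,9,5],"yaw":0},{"hand":1,"slide":[2.4,14,5],"yaw":0},{"hand":1,"slide":[2.4,18.4,5],"yaw":0},{"hand":1,"slide":[2.4,18.4,5],"yaw":0},{"hand":1,"slide":[2.4,18.4,5],"yaw":0},{"hand":1,"slide":[2.4,18.4,5],"yaw":0}]'
python3 - <<'E'
from h import *
s=sense();im=capture("wrist");c=capture("scene");t=capture("top")
for n,v in(("w6",im),("t6",t),("s6",c)):cv2.imwrite(f"pics/{n}.png",v)
print(s["tcp_pos"],proj("wrist",(.469,.2005,.015),s),proj("wrist",(.469,.2005,.005),s))
f=lambda a,w,hh:cv2.resize(a,(w,hh),interpolation=cv2.INTER_CUBIC)
cv2.imwrite("pics/z7.png",np.hstack([f(im[110:260,210:360],450,450),f(c[80:200,240:330],338,450)]))
E
```

```text
time_s: 19.82
tcp_pos: [0.4687, 0.1996, 0.2274]
ee_rot: [[-1.0, -0.001, -0.001], [-0.001, 1.0, -0.001], [0.001, -0.001, -1.0]]
wrist_force: [0.3, -0.3, -2.5]
gripper_width: 0.497
[0.46869437 0.19963776 0.22738747] [283.90109927 200.06758652] [283.88674981 197.66788636]
```

View pics/z7.png

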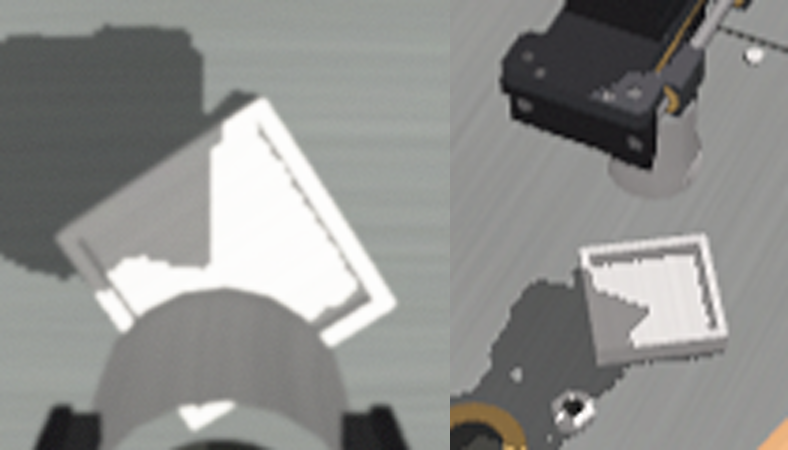

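The reducer hangs upright. Tray centre is about (285.5,200) against a predicted (283.9,200), so I shift y by 2 mm.

```bash
python3 -m inch '[{"hand":1,"slide":[0,0.2,-3],"yaw":0},{"hand":1,"slide":[0,0.2,-6],"yaw":0},{"hand":1,"slide":[0,0.2,-8.5],"yaw":0},{"hand":1,"slide":[0,0.2,-10.5],"yaw":0},{"hand":1,"slide":[0,0.2,-11.6],"yaw":0},{"hand":1,"slide":[0,0.2,-12],"yaw":0},{"hand":1,"slide":[0,0.2,-12.2],"yaw":0},{"hand":1,"slide":[0,0.2,-12.2],"yaw":0},{"hand":1,"slide":[0,0.2,-12.2],"yaw":0}]'
```

```text
time_s: 21.1
tcp_pos: [0.4692, 0.2029, 0.1063]
ee_rot: [[-1.0, -0.002, 0.001], [-0.002, 1.0, 0.001], [-0.001, 0.001, -1.0]]
wrist_force: [0.6, -0.3, -2.9]
gripper_width: 0.499
```

```bash
python3 -m inch '[{"hand":1,"slide":[0,0,-0.2],"yaw":0},{"hand":1,"slide":[0,0,-0.35],"yaw":0},{"hand":1,"slide":[0,0,-0.35],"yaw":0},{"hand":1,"slide":[0,0,-0.35],"yaw":0}]'
python3 -m inch '[{"hand":0.4,"slide":[0,0,0],"yaw":0},{"hand":0.2,"slide":[0,0,0],"yaw":0},{"hand":0,"slide":[0,0,0],"yaw":0},{"hand":0,"slide":[0,0,0],"yaw":0},{"hand":0,"slide":[0,0,3],"yaw":0},{"hand":0,"slide":[0,0,8],"yaw":0},{"hand":0,"slide":[0,0,13],"yaw":0},{"hand":0,"slide":[0,0,13],"yaw":0},{"hand":0,"slide":[0,0,13],"yaw":0}]'
python3 -m inch '[{"hand":0,"slide":[-2.3,-6,0],"yaw":0},{"hand":0,"slide":[-2.3,-12,0],"yaw":0},{"hand":0,"slide":[-2.3,-18.5,0],"yaw":0},{"hand":0,"slide":[-2.3,-18.5,0],"yaw":0},{"hand":0,"slide":[-2.3,-18.5,0],"yaw":0},{"hand":0,"slide":[-2.3,-18.5,0],"yaw":0}]'
python3 - <<'E'
from h import *
s=sense();im=capture("wrist");c=capture("scene");t=capture("top")
for n,v in(("w7",im),("t7",t),("s7",c)):cv2.imwrite(f"pics/{n}.png",v)
print(s["tcp_pos"],proj("wrist",(.448,.017,.08),s),proj("scene",(.448,.017,.08)))
f=lambda a,w,hh:cv2.resize(a,(w,hh),interpolation=cv2.INTER_CUBIC)
cv2.imwrite("pics/z8.png",np.hstack([f(im[130:270,210:350],420,420),np.vstack([f(t[213:283,142:212],210,210),f(c[125:195,260:330],210,210)])]))
E
```

```text
time_s: 21.6
tcp_pos: [0.4691, 0.2028, 0.1028]
ee_rot: [[-1.0, -0.002, 0.0], [-0.002, 1.0, 0.0], [-0.0, 0.0, -1.0]]
wrist_force: [-2.0, -0.8, 4.4]
gripper_width: 0.494
time_s: 22.72
tcp_pos: [0.4685, 0.2024, 0.2318]
ee_rot: [[-1.0, -0.001, -0.001], [-0.001, 1.0, 0.0], [0.001, 0.0, -1.0]]
wrist_force: [-0.6, -0.6, -1.4]
gripper_width: 1.002
time_s: 23.48
tcp_pos: [0.4461, 0.0186, 0.2317]
ee_rot: [[-1.0, -0.003, -0.001], [-0.003, 1.0, -0.0], [0.001, -0.0, -1.0]]
wrist_force: [-0.1, -0.1, 0.3]
gripper_width: 0.996
[0.44610755 0.01863314 0.23165049] [280.78925064 220.44604721] [245.89598901 199.14503662]
```

View pics/z8.png

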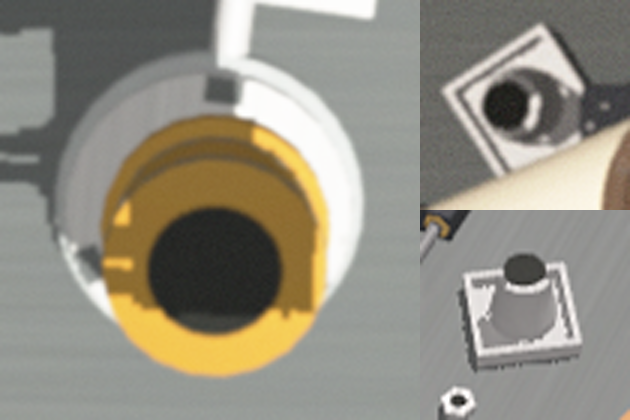

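The reducer stands in the tray. Coupler top is at about (281.7,219) against a predicted (280.8,220.4). Grasping it.

```bash
python3 -m inch '[{"hand":0,"slide":[0.1,-0.1,-3],"yaw":0},{"hand":0,"slide":[0.1,-0.1,-6],"yaw":0},{"hand":0,"slide":[0.1,-0.1,-9],"yaw":0},{"hand":0,"slide":[0.1,-0.1,-10.8],"yaw":0},{"hand":0,"slide":[0.1,-0.1,-11.4],"yaw":0},{"hand":0,"slide":[0.1,-0.1,-11.4],"yaw":0},{"hand":0.2,"slide":[0.1,-0.1,-11.4],"yaw":0},{"hand":0.3,"slide":[0.1,-0.1,-11.4],"yaw":0}]'
python3 -m inch '[{"hand":1,"slide":[0,0,0],"yaw":0},{"hand":1,"slide":[0,0,0],"yaw":0},{"hand":1,"slide":[0,0,0],"yaw":0},{"hand":1,"slide":[0,0,0],"yaw":0},{"hand":1,"slide":[0,0,0],"yaw":0}]'
```

```text
time_s: 24.62
tcp_pos: [0.4474, 0.0169, 0.119]
ee_rot: [[-1.0, -0.002, 0.002], [-0.002, 1.0, 0.001], [-0.002, 0.001, -1.0]]
wrist_force: [0.2, -0.9, 0.6]
gripper_width: 0.85
time_s: 25.25
tcp_pos: [0.4472, 0.0168, 0.1186]
ee_rot: [[-1.0, -0.002, 0.0], [-0.002, 1.0, 0.0], [-0.0, 0.0, -1.0]]
wrist_force: [-1.6, 2.0, 5.3]
gripper_width: 0.685
```

```bash
python3 -m inch '[{"hand":1,"slide":[0,0,1.5],"yaw":0},{"hand":1,"slide":[0,0,4],"yaw":0},{"hand":1,"slide":[0,0,7],"yaw":0},{"hand":1,"slide":[3,-2.5,10],"yaw":0},{"hand":1,"slide":[7,-6,11],"yaw":0},{"hand":1,"slide":[11,-9.5,11],"yaw":0},{"hand":1,"slide":[15,-13,11],"yaw":0},{"hand":1,"slide":[17.8,-15.4,11],"yaw":0},{"hand":1,"slide":[17.8,-15.4,11],"yaw":0},{"hand":1,"slide":[17.8,-15.4,11],"yaw":0}]'
python3 -m inch '[{"hand":1,"slide":[0,0,0],"yaw":0},{"hand":1,"slide":[0,0,0],"yaw":0}]'
python3 - <<'E'
from h import *
s=sense();im=capture("wrist");c=capture("scene")
for n,v in(("w8",im),("s8",c)):cv2.imwrite(f"pics/{n}.png",v)
print(s["tcp_pos"],proj("wrist",(.6255,-.138,.016),s))
f=lambda a,w,hh:cv2.resize(a,(w,hh),interpolation=cv2.INTER_CUBIC)
cv2.imwrite("pics/z9.png",np.hstack([f(im[100:270,200:370],510,510),f(c[230:360,230:330],290,377)[:510].repeat(1,0) if 0 else cv2.copyMakeBorder(f(c[230:360,230:330],290,377),0,133,0,0,0)]))
E
```

```text
time_s: 26.5
tcp_pos: [0.6233, -0.1371, 0.2254]
ee_rot: [[-1.0, -0.001, -0.006], [-0.001, 1.0, 0.001], [0.006, 0.001, -1.0]]
wrist_force: [-0.5, -0.0, -6.5]
gripper_width: 0.682
time_s: 26.75
tcp_pos: [0.6245, -0.1366, 0.2284]
ee_rot: [[-1.0, -0.003, -0.0], [-0.003, 1.0, 0.0], [0.0, 0.0, -1.0]]
wrist_force: [0.2, -0.1, -6.7]
gripper_width: 0.685
[ 0.62450298 -0.1365716   0.22839821] [281.34171334 200.57573419]
```

View pics/z9.png

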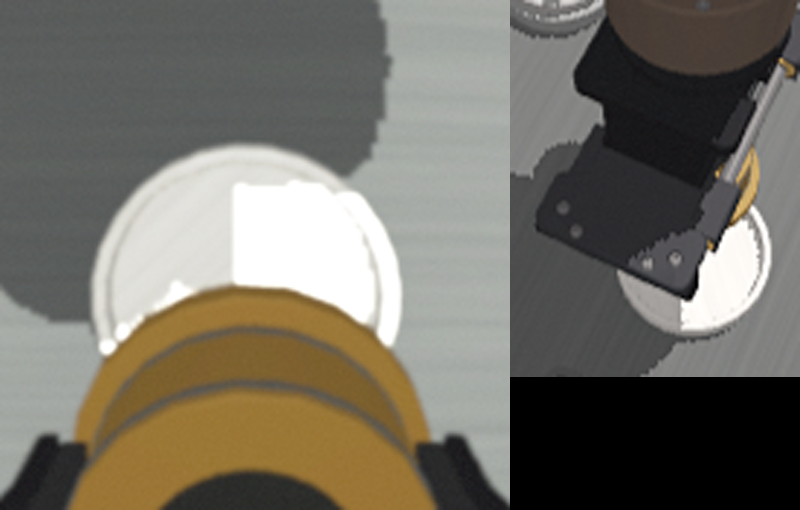

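Dish centre is about (282.2,200) against a predicted (281.3,200.6), so it is aligned within 1 mm. Lowering.

```bash
python3 -m inch '[{"hand":1,"slide":[0.05,-0.1,-3],"yaw":0},{"hand":1,"slide":[0.05,-0.1,-6],"yaw":0},{"hand":1,"slide":[0.05,-0.1,-9],"yaw":0},{"hand":1,"slide":[0.05,-0.1,-11],"yaw":0},{"hand":1,"slide":[0.05,-0.1,-12.3],"yaw":0},{"hand":1,"slide":[0.05,-0.1,-12.8],"yaw":0},{"hand":1,"slide":[0.05,-0.1,-13],"yaw":0},{"hand":1,"slide":[0.05,-0.1,-13],"yaw":0},{"hand":1,"slide":[0.05,-0.1,-13],"yaw":0}]'
```

```text
time_s: 27.98
tcp_pos: [0.6259, -0.1383, 0.0991]
ee_rot: [[-1.0, -0.002, 0.002], [-0.002, 1.0, -0.0], [-0.002, -0.0, -1.0]]
wrist_force: [-0.2, 0.1, -5.7]
gripper_width: 0.678
```

```bash
python3 -m inch '[{"hand":1,"slide":[0,0,-0.25],"yaw":0},{"hand":1,"slide":[0,0,-0.42],"yaw":0},{"hand":1,"slide":[0,0,-0.42],"yaw":0},{"hand":1,"slide":[0,0,-0.42],"yaw":0}]'
python3 -m inch '[{"hand":0.2,"slide":[0,0,0],"yaw":0},{"hand":0,"slide":[0,0,0],"yaw":0},{"hand":0,"slide":[0,0,0],"yaw":0},{"hand":0,"slide":[0,0,0],"yaw":0},{"hand":0,"slide":[0,0,3],"yaw":0},{"hand":0,"slide":[0,0,8],"yaw":0},{"hand":0,"slide":[0,0,14],"yaw":0},{"hand":0,"slide":[-4,0,18],"yaw":0},{"hand":0,"slide":[-9,0,20],"yaw":0},{"hand":0,"slide":[-9,0,20],"yaw":0}]'
python3 -m inch '[{"hand":0,"slide":[-6,5,0],"yaw":0},{"hand":0,"slide":[-10,10,0],"yaw":0},{"hand":0,"slide":[-15,14,0],"yaw":0},{"hand":0,"slide":[-15,14,0],"yaw":0},{"hand":0,"slide":[-15,14,0],"yaw":0}]'
python3 - <<'E'
from h import *
s=sense();t=capture("top");c=capture("scene")
cv2.imwrite("pics/t9.png",t);cv2.imwrite("pics/s9.png",c)
f=lambda a:cv2.resize(a,(390,390),interpolation=cv2.INTER_CUBIC)
cv2.imwrite("pics/z10.png",np.hstack([f(t[110:290,250:430]),f(c[225:365,180:320])]))
print(s["tcp_pos"],s["wrist_force"])
E
```

```text
time_s: 28.48
tcp_pos: [0.6255, -0.1383, 0.0947]
ee_rot: [[-1.0, -0.002, 0.0], [-0.002, 1.0, -0.0], [-0.0, -0.0, -1.0]]
wrist_force: [-1.8, 1.1, -0.5]
gripper_width: 0.684
time_s: 29.72
tcp_pos: [0.5335, -0.1385, 0.2971]
ee_rot: [[-1.0, -0.002, 0.005], [-0.002, 1.0, 0.0], [-0.005, 0.0, -1.0]]
wrist_force: [-0.1, 0.4, -0.4]
gripper_width: 1.001
time_s: 30.35
tcp_pos: [0.3854, 0.0025, 0.2942]
ee_rot: [[-1.0, -0.005, 0.001], [-0.005, 1.0, 0.0], [-0.001, 0.0, -1.0]]
wrist_force: [-0.6, -0.8, -0.1]
gripper_width: 1.004
[0.38538191 0.00252863 0.2941982 ] [-0.62113516 -0.76531764 -0.11093036]
```

View pics/s9.png

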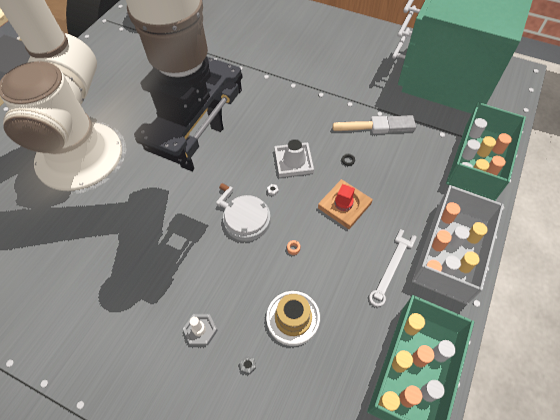

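View pics/t9.png

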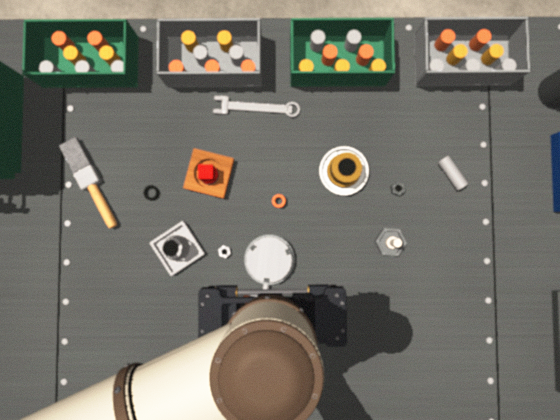

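All four stand in their places: gauge (391,242), plug (207,173), reducer (176,248), coupler (345,170), all top-view pixels. The jig is empty and the robot is clear, so I hand in.

```bash
python3 -c "
from station import *
print(finish_job())"
```

```text
the job is handed in; nothing more can be done
None
```

I cleared the jig from the top down. The bore gauge is in the six-sided cup, the plug in the wooden block's recess, the reducer in the square tray and the coupler in the round dish. I lowered each one to within about 1 mm of its floor before letting go, and the job was handed in at about 30 s.

The last scene and top views show all four standing upright in their places, the jig empty, and the open gripper clear of everything with no significant wrist force. No final check failed. I judged the final positions by eye in those views rather than measuring them.

- **Block position:** the measurements disagreed. The side camera put its centre at y = 0.132, the top camera at 0.136 and the wrist camera at about 0.139. I used 0.138, and the plug then looked centred in the recess.
- **Other places:** the measurements I relied on agreed within about 2 mm. The side view's outlines of the cup, dish and tray were unusable, as was the top view's outline of the cup. I set those positions from the top and wrist views.

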